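# Make up two trailer marker lights at the parts counter

### The arm

A 6-joint arm with a two-finger parallel gripper is mounted at the origin on the work surface. World frame = base frame: x ahead of the robot, y to its left, z up, the work surface at z = 0. Lengths are in m, angles in degrees, forces in N, time in s.
With the tool pointing down it reaches from about 0.35 to 0.875 m from the base axis. Payload 4.2 kg.
Tool frame: the origin (TCP) lies midway between the tips of the shut fingers; the grasp point (between the pads) lies 19 mm behind it; z points along the fingers, y is the line along which they close (so a half turn about z gives the same grasp; the last joint's range is limited). The gripper opens to 87 mm and grips with 3 to 60 N. Pads are 19 mm wide; open, the fingers measure 117 mm over their backs; the gripper's body (75 mm by 190 mm) begins 51 mm behind the grasp point.
Start: joints at [78.587, 22.042, 0.453, 0, -68.411, -14.817], TCP at [0.276, 0.561, 0.223] pointing down, gripper open.
Joint ranges: [-179.83, 179.83], [-69.29, 118.12], [-61.27, 80.66], [-181.25, 117.63], [-171.15, -9.14], [-177.46, 177.46]. Speed limits (degrees/s): [159.86, 159.86, 180, 180, 180, 180].

### API

Orientations are given as [roll, pitch, yaw] about the fixed x, y, z axes, in that order (R = Rz(yaw) Ry(pitch) Rx(roll)).
In Python, from workcell import env gives the robot as it stands. The module is installed in compiled form; this text tells all that it offers. Calls block until the motion is done:
- env.goto(position, orientation): joint-space move of the TCP to a pose.
- env.move_straight(position, rotation=None, rate=0.15, force_limit=None): straight line of the TCP; rotation=None keeps the orientation; rate is the mean speed in m/s. With force_limit (N) it stops when the force on the tool has changed by that much, and returns True; else False.
- env.set_joints(angles): joint-space move.
- env.gripper_to(opening, grasp_force=None): opening from 0.0 (shut) to 1.0 (fully open); grasp_force is the grip in N (None keeps the last); returns when the fingers have stopped.
- env.dwell(seconds).
- env.inverse_kinematics(position, orientation): joint angles nearest the present ones, or None.
- env.read_state(): the state.
- env.grab_frame(name): name is "scene" or "side" or "wrist"; returns a dict with "image" (400x640x3 uint8, blue, green, red), "fx", "fy", "cx", "cy" (pixels), "D" ([k1, k2, p1, p2, k3] as OpenCV has them; the pictures are not rectified), "position" and "orientation" of the camera in the world. Camera axes: x right, y up, looking along -z (the intrinsics and any distortion apply to the point x, -y, -z); pixel columns grow to the right and rows downward; lengths in m; the calibration is good to about 2 mm. A picture is of the moment at which its call begins. There is no depth.
A pose or a line that the arm cannot do raises env.Unreachable and nothing moves.
- env.close_job(): hands the job in; it is judged then, once.
Trained networks look in a picture, given as the dict that the camera call returned (one of the last four; its "shot" number tells which), for a name from the list of things; names that differ only in an ending like _2 or _b are one class to them, and where a whole thing is asked for, a point or a joint stands for the part that bears it (a point fixed in the world has none). Each returns a list of dicts, best first, with "score" (0 to 1); they miss things now and then, are a little off and sometimes report something else, mostly with a low value. They report only what shows in the picture. A call takes as long as a camera call. They do not tell look-alikes from the thing itself.
- env.search_frame(picture, thing): "xyz" ([x, y, z] in m, in world coordinates, good to about 4 mm: the middle of the surface that is visible of it).
- env.trace(picture, thing): "mask" (400x640 bool, what is visible of it).
The state is a dict: "clock": time; "joint_positions": joint angles; "qvel": joint speeds; "joint_torque": joint torques, N m; "position": TCP position; "tool_rot": TCP orientation; "force": force on the tool from outside, world axes, zero at the start; "wrist_torque": the same for the moment, N m; "opening": opening from 0.0 (shut) to 1.0 (fully open); "finger_force": force on a finger pad.
Only numpy, scipy, OpenCV 4.12 (cv2) and the standard library are available. Lean on these libraries where they do the work, as an engineer would, in place of code of your own. Each camera call takes 0.05 s, during which the arm holds its last target. There are 200 camera calls.

### The job

Make up the two marker lights on the counter. In the yellow base lay the black grommet, then set the red lamp in the grommet, lens up, and then slip the steel trim ring over its lens down onto the flange; in the blue base lay the green grommet and set the amber lamp in it. Everything must sit level and fully home, and the spare clear lamp and the grease tub stay where they stand.

Things in the scene. Friction and masses are not known exactly. Their poses are not given: they have to be found in the camera images.
- yellow_base: Yellow painted round lamp base fixed to the counter, 84 mm in diameter, 14 mm high, with a flat-bottomed round recess 68 mm in diameter and 4 mm deep in its top. Origin: centre of its underside, z up; the recess floor is 10 mm above the origin.
- blue_base: Blue painted round lamp base fixed to the counter, 84 mm in diameter, 14 mm high, with a flat-bottomed round recess 68 mm in diameter and 4 mm deep in its top. Origin: centre of its underside, z up; the recess floor is 10 mm above the origin.
- black_grommet: Black rubber grommet: ring, 58 mm outside diameter, 42 mm bore, 16 mm high, lying flat. Origin: centre of its underside, z up. Rigid, about 40 g.
- green_grommet: Green plastic grommet: ring, 58 mm outside diameter, 42 mm bore, 16 mm high, lying flat. Origin: centre of its underside, z up. Rigid, about 40 g.
- red_lamp: Red marker lamp, standing lens up. Origin: centre of its underside, z up. From below: black plug 34 mm across (29 mm at its chamfered foot), 8 mm long; red flange 50 mm across, 8 to 18 mm above the origin; red lens 34 mm across, straight from 18 to 28 mm, domed to 34 mm. 70 g. Seated, its flange rests on the grommet's top, its origin 8 mm above the grommet's.
- amber_lamp: Amber (orange) marker lamp, standing lens up. Origin: centre of its underside, z up. From below: black plug 34 mm across (29 mm at its chamfered foot), 8 mm long; amber flange 50 mm across, 8 to 18 mm above the origin; amber lens 34 mm across, straight from 18 to 28 mm, domed to 34 mm. 70 g. Seated, its flange rests on the grommet's top, its origin 8 mm above the grommet's.
- trim_ring: Bright steel trim ring, 56 mm outside diameter, 42 mm bore, 12 mm high, lying flat. Origin: centre of its underside, z up. About 60 g. Seated, it lies around the lens on the lamp's flange, 18 mm above the lamp's origin.
- clear_lamp: Clear, whitish marker lamp, standing lens up. Origin: centre of its underside, z up. From below: black plug 34 mm across (29 mm at its chamfered foot), 8 mm long; clear flange 50 mm across, 8 to 18 mm above the origin; clear lens 34 mm across, straight from 18 to 28 mm, domed to 34 mm. 70 g. A spare that is not wanted: leave it.
- grease_tub: White round tub with a red lid, 60 mm in diameter, 55 mm high, upright and loose. Origin: centre of its underside. Leave it.
Not all that is in view belongs to the job. Leave any pink look-alike of the trim_ring alone. Of the things shaped like the red_lamp, the red one is meant.

How it is judged:
By the outcome, as a careful person would: the job done as asked, in the order asked, and still so for the second after the job is handed in, with the robot touching nothing.
It also fails if it takes over 109 s, if anything falls off the work surface, if the arm or the gripper's body presses on something with over 40 N, if the wrist force passes 120 N, or if a joint passes its speed limit or range.

## Working session

There is one attempt and no reset: what is moved stays moved. The work goes in short steps, each a Python script; the robot and the scene stay as the last script left them, time stands still between calls to the robot, and variables do not carry over. Pictures are saved under pics/ and viewed, at most 14 in all, crops included, and the job is handed in when it is done.

```bash
mkdir -p pics; cat > h.py <<'E'
import numpy as np, cv2
from scipy.spatial.transform import Rotation as R
from workcell import env
def px(p, uv, z):
    """pixel -> world point on plane z"""
    K=np.array([[p["fx"],0,p["cx"]],[0,p["fy"],p["cy"]],[0,0,1.]])
    u=cv2.undistortPoints(np.float64([[uv]]),K,np.float64(p["D"]))[0,0]
    M=R.from_euler('xyz',p["orientation"],degrees=True)
    d=M.apply([u[0],-u[1],-1]); o=np.array(p["position"])
    return o+d*(z-o[2])/d[2]
def proj(p,X):
    K=np.array([[p["fx"],0,p["cx"]],[0,p["fy"],p["cy"]],[0,0,1.]])
    M=R.from_euler('xyz',p["orientation"],degrees=True)
    c=M.inv().apply(np.atleast_2d(X)-np.array(p["position"]))*[1,-1,-1]
    return cv2.projectPoints(c,np.zeros(3),np.zeros(3),K,np.float64(p["D"]))[0][:,0]
E
python3 - <<'E'
from h import *
print(env.read_state())
for n in ["scene","side","wrist"]:
    p=env.grab_frame(n); cv2.imwrite(f"pics/{n}0.png",p["image"]); print(n,p["position"],p["orientation"],p["fx"])
    if n!="wrist":
        for t in "yellow_base blue_base black_grommet green_grommet red_lamp amber_lamp trim_ring clear_lamp grease_tub".split():
            print(t,[(np.round(d["xyz"],3).tolist(),round(d["score"],2),proj(p,d["xyz"])[0].round().tolist()) for d in env.search_frame(p,t)])
E
```

```text
{'clock': 0.0, 'joint_positions': array([ 7.85889020e+01,  2.20898763e+01,  3.79161122e-01, -2.91414847e-02,
       -6.84096729e+01, -1.48170935e+01]), 'qvel': array([-0.05469156, -0.14500033,  0.07004234,  0.01806082,  0.06818868,
        0.07975818]), 'joint_torque': array([ 5.42653306e-04, -3.90661883e+01,  1.87398398e+01,  4.21961993e+00,
        1.08264835e-02, -2.04266053e-04]), 'position': array([0.27592792, 0.560122  , 0.22146429]), 'tool_rot': array([ 1.79876689e+02, -4.61397753e-03, -2.62389381e+01]), 'force': array([0.41264484, 0.13138776, 0.36976931]), 'wrist_torque': array([ 0.00227208,  0.01401103, -0.0533181 ]), 'finger_force': 0.0, 'opening': 1.0013486705033434}
scene [ 1.09936209 -0.20704367  0.96900985] [34.22924862 -0.65283459 69.02610919] 478.43778875409527
yellow_base [([0.548, 0.35, 0.011], 0.75, [439.0, 184.0])]
blue_base [([0.438, -0.12, 0.012], 0.91, [246.0, 204.0])]
black_grommet [([0.445, -0.257, 0.016], 0.53, [191.0, 222.0])]
green_grommet [([0.555, -0.215, 0.017], 0.74, [220.0, 255.0]), ([0.557, -0.066, 0.016], 0.24, [284.0, 236.0])]
red_lamp [([0.67, 0.0
[... 917 characters left out ...]
.71, [297.0, 334.0])]
red_lamp [([0.667, 0.103, 0.016], 0.71, [246.0, 228.0]), ([0.656, 0.009, 0.015], 0.66, [255.0, 196.0]), ([0.671, 0.212, 0.021], 0.56, [238.0, 269.0])]
amber_lamp [([0.421, 0.134, 0.016], 0.64, [357.0, 240.0]), ([0.657, 0.01, 0.015], 0.63, [255.0, 196.0])]
trim_ring [([0.335, 0.218, 0.009], 0.88, [400.0, 275.0]), ([0.43, 0.268, 0.01], 0.75, [355.0, 296.0]), ([0.415, 0.367, 0.012], 0.75, [364.0, 343.0])]
clear_lamp [([0.545, -0.046, 0.019], 0.73, [303.0, 177.0]), ([0.552, 0.2, 0.053], 0.29, [294.0, 256.0])]
grease_tub [([0.557, 0.199, 0.056], 0.87, [292.0, 255.0])]
wrist [0.34176108 0.52878695 0.38376709] [-1.56483907e+01 -1.69528873e-02 -1.16185608e+02] 286.9370986147885
```

View pics/scene0.png

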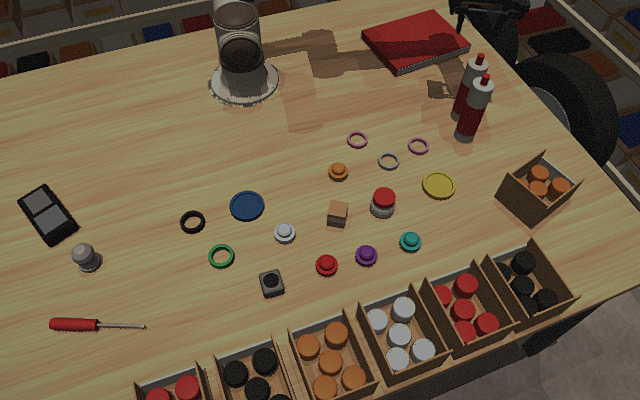

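View pics/side0.png

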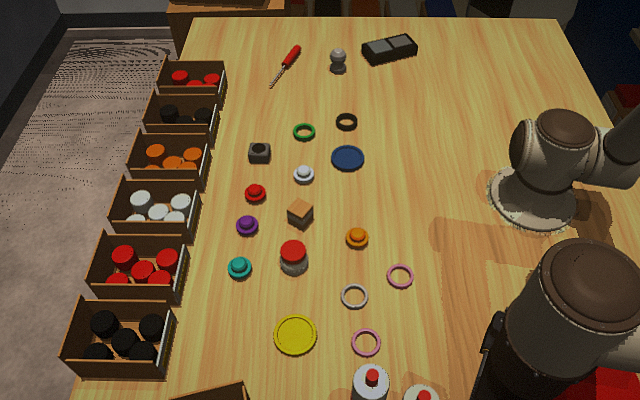

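Scene picture: the things like the red lamp are red (327,265), purple (366,255) and teal (410,241), and I choose red. The things like the trim ring are grey steel (389,160), pink (357,139) and pink (418,145), and I choose the grey one. The amber lamp is at (338,171), black grommet (192,222), green grommet (221,256), blue base (247,206), yellow base (438,185), clear lamp (285,232) and tub (383,202).

Next I fit silhouettes in both cameras and make one close crop.

```bash
cat >> h.py <<'E'
LAMP=[(.0145,0),(.017,.003),(.025,.008),(.025,.018),(.017,.028),(.010,.033)]
PROF=dict(yellow_base=[(.042,0),(.042,.014)],black_grommet=[(.029,0),(.029,.016)],red_lamp=LAMP,trim_ring=[(.028,0),(.028,.012)],grease_tub=[(.03,0),(.03,.055)])
PROF.update(blue_base=PROF["yellow_base"],green_grommet=PROF["black_grommet"],amber_lamp=LAMP,clear_lamp=LAMP)
A=np.linspace(0,2*np.pi,48,endpoint=False)
def cen(h):
    m=cv2.moments(np.float32(h)); return np.array([m["m10"],m["m01"]])/m["m00"]
def sil(p,t,xy,z0):
    P=np.concatenate([np.c_[xy[0]+r*np.cos(A),xy[1]+r*np.sin(A),np.full(48,z+z0)] for r,z in PROF[t]])
    return cv2.convexHull(np.float32(proj(p,P)))
def locate(p,t,near,z0=0.):
    """match hull of the traced mask to the hull of the projected shape; returns xy, area ratio"""
    best=None
    for d in env.trace(p,t):
        pts=np.argwhere(d["mask"])[:,::-1]
        if len(pts)<20: continue
        h=cv2.convexHull(np.float32(pts)); c=cen(h)
        q=px(p,c,z0+.01)[:2]
        if np.hypot(*(q-near))<.035: best=(h,c); break
    if best is None: return None
    h,c=best; xy=np.array(near,float)
    for _ in range(6):
        e=cen(sil(p,t,xy,z0)); xy+= (px(p,c,z0+.01)-px(p,e,z0+.01))[:2]
    return xy, cv2.contourArea(h)/cv2.contourArea(sil(p,t,xy,z0))
E
python3 - <<'E'
from h import *
N=dict(yellow_base=(.546,.35),blue_base=(.439,-.117),black_grommet=(.442,-.253),green_grommet=(.554,-.209),red_lamp=(.66,.004),amber_lamp=(.428,.127),trim_ring=(.432,.266),clear_lamp=(.551,-.055),grease_tub=(.563,.188))
for n in ["scene","side"]:
    p=env.grab_frame(n)
    for t in N:
        r=locate(p,t,N[t]); print(n,t,None if r is None else (r[0].round(4),round(r[1],2)))
    if n=="scene":
        im=p["image"]; cv2.imwrite("pics/crop1.png",np.hstack([cv2.resize(im[y:y+60,x:x+80],None,fx=5,fy=5,interpolation=2) for x,y in[(287,235),(349,130)]]))
print(env.read_state()["clock"])
E
```

```text
scene yellow_base (array([0.5465, 0.3482]), 0.9)
scene blue_base (array([ 0.439 , -0.1197]), 0.93)
scene black_grommet (array([ 0.4382, -0.2551]), 0.93)
scene green_grommet (array([ 0.5519, -0.2141]), 0.9)
scene red_lamp (array([ 6.581e-01, -5.000e-04]), 0.91)
scene amber_lamp (array([0.4217, 0.1262]), 0.91)
scene trim_ring (array([0.4322, 0.2663]), 0.85)
scene clear_lamp (array([ 0.5463, -0.0597]), 0.91)
scene grease_tub (array([0.5591, 0.1846]), 0.83)
side yellow_base (array([0.5465, 0.3487]), 0.97)
side blue_base (array([ 0.4371, -0.121 ]), 0.96)
side black_grommet (array([ 0.4376, -0.2535]), 0.89)
side green_grommet (array([ 0.5497, -0.2126]), 0.92)
side red_lamp (array([0.6567, 0.0016]), 0.96)
side amber_lamp (array([0.4215, 0.1243]), 0.92)
side trim_ring (array([0.432 , 0.2627]), 0.84)
side clear_lamp (array([ 0.5455, -0.059 ]), 0.72)
side grease_tub (array([0.5553, 0.1871]), 0.79)
2.05
```

View pics/crop1.png

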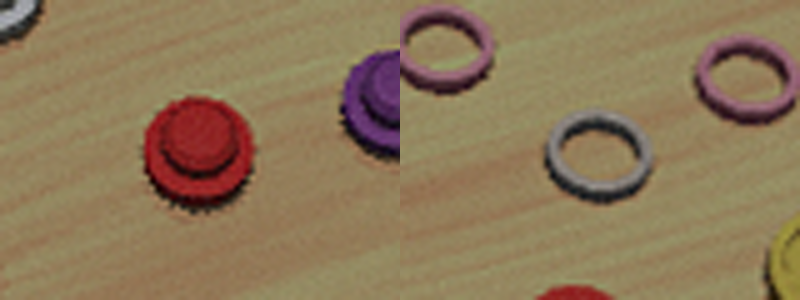

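The crop shows the red lamp (left, about (200,150)) and the steel ring (right, about (600,155)), so the choice holds. Both cameras agree within 3 mm. Next I check obstacle heights and reach, then pick the black grommet.

```bash
cat >> h.py <<'E'
POS=dict(yellow_base=(.5465,.3484),blue_base=(.438,-.1203),black_grommet=(.4379,-.2543),green_grommet=(.5508,-.2133),red_lamp=(.6574,.0006),amber_lamp=(.4216,.1252),trim_ring=(.4321,.2645))
def rot(xy,z,closing):
    """tool-down orientation closing along 'x' or 'y', half turn chosen for least joint-6 angle"""
    c=[]
    for y in ((90,-90) if closing=='x' else (0,180)):
        q=env.inverse_kinematics([*xy,z],[180,0,y])
        if q is not None: c.append((abs(q[5]),y))
    return [180,0,min(c)[1]]
def st(): 
    s=env.read_state(); print("t %.1f pos %s op %.1fmm ff %.1f F %s"%(s["clock"],np.round(s["position"],4),s["opening"]*87,s["finger_force"],np.round(s["force"],1))); return s
def pick(xy,z,closing,up=.12,force=25):
    o=rot(xy,z+up,closing); env.goto([*xy,z+up],o); 
    env.move_straight([*xy,z+.03],o,rate=.25); env.move_straight([*xy,z],o,rate=.06); st()
    env.gripper_to(0.,force); s=st(); env.move_straight([*xy,z+up],o,rate=.25); st()
def place(xy,z,closing,up=.12,rel=1.,over=.002):
    o=rot(xy,z+up,closing); env.goto([*xy,z+up],o)
    env.move_straight([*xy,z+.02],o,rate=.25)
    print("contact",env.move_straight([*xy,z-over],o,rate=.03,force_limit=6)); st()
    env.gripper_to(rel); env.move_straight([*xy,z+up],o,rate=.25); st()
E
python3 - <<'E'
from h import *
p=env.grab_frame("scene")
for uv in [(463,140),(457,118),(535,222),(500,180),(575,185),(360,318)]: print(uv,px(p,uv,0)[:2].round(3))
b=px(p,(465,138),0)
for h in(.1,.15,.2): print(h,proj(p,[b[0],b[1],h]).round())
for n,c in [("black_grommet","x"),("yellow_base","x"),("red_lamp","y"),("trim_ring","x"),("green_grommet","x"),("blue_base","x"),("amber_lamp","x")]:
    for z in (.004,.16): print(n,z,rot(POS[n],z,c))
E
```

```text
(463, 140) [0.433 0.492]
(457, 118) [0.355 0.52 ]
(535, 222) [0.726 0.521]
(500, 180) [0.586 0.511]
(575, 185) [0.669 0.691]
(360, 318) [0.795 0.023]
0.1 [[475. 112.]]
0.15 [[481.  97.]]
0.2 [[487.  82.]]
black_grommet 0.004 [180, 0, -90]
black_grommet 0.16 [180, 0, -90]
yellow_base 0.004 [180, 0, -90]
yellow_base 0.16 [180, 0, -90]
red_lamp 0.004 [180, 0, 0]
red_lamp 0.16 [180, 0, 0]
trim_ring 0.004 [180, 0, -90]
trim_ring 0.16 [180, 0, -90]
green_grommet 0.004 [180, 0, -90]
green_grommet 0.16 [180, 0, -90]
blue_base 0.004 [180, 0, -90]
blue_base 0.16 [180, 0, -90]
amber_lamp 0.004 [180, 0, -90]
amber_lamp 0.16 [180, 0, -90]
```

```bash
python3 - <<'E'
from h import *
s=env.read_state(); env.goto([.276,.561,.36],[180,0,-26]); env.goto([.50,-.05,.36],[180,0,-90])
pick(POS["black_grommet"],.0065,"x")
p=env.grab_frame("wrist"); cv2.imwrite("pics/w1.png",p["image"])
E
```

```text
t 7.4 pos [ 0.4379 -0.2544  0.0063] op 86.7mm ff 0.0 F [-0.1  0.4  0.2]
t 8.0 pos [ 0.438  -0.2543  0.0066] op 56.8mm ff 25.0 F [0.4 0.9 0.6]
t 8.7 pos [ 0.4373 -0.254   0.1263] op 56.5mm ff 25.0 F [ 0.1  0.6 -1.1]
```

View pics/w1.png

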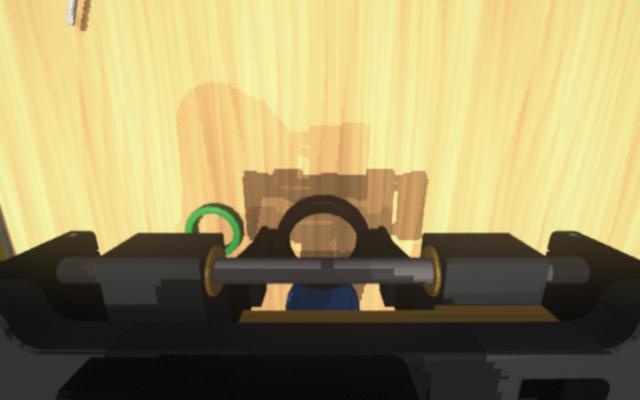

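The wrist picture shows the black grommet level between the pads at (323,235). Next: place it in the yellow base, then check.

```bash
python3 - <<'E'
from h import *
place(POS["yellow_base"],.0165,"x")
env.goto([.60,.12,.2],[180,0,-45])
N=POS["yellow_base"]
for n in("scene","side"):
    p=env.grab_frame(n); r=locate(p,"black_grommet",N,.010); print(n,r, "base",locate(p,"yellow_base",N), "red",locate(p,"red_lamp",POS["red_lamp"]))
    c=proj(p,[*N,.02])[0].astype(int); cv2.imwrite(f"pics/g_{n}.png",cv2.resize(p["image"][c[1]-35:c[1]+35,c[0]-40:c[0]+40],None,fx=5,fy=5,interpolation=2))
cv2.imwrite("pics/g.png",np.hstack([cv2.imread("pics/g_scene.png"),cv2.imread("pics/g_side.png")]))
E
```

```text
contact True
t 12.1 pos [0.5463 0.3483 0.0166] op 56.8mm ff 25.0 F [ 0.3 -0.2  3.6]
t 13.6 pos [0.5461 0.3483 0.1368] op 87.2mm ff 0.0 F [-1.7  0.8 -0.6]
scene (array([0.54583126, 0.34683171]), 0.8698955546379677) base (array([0.55151848, 0.34568391]), 0.7647498335526002) red (array([6.57614725e-01, 6.17912786e-04]), 0.9481565048784373)
side (array([0.54484215, 0.34743656]), 0.9558266438861704) base (array([0.54678329, 0.34993097]), 0.9542900098000021) red (array([0.65442298, 0.00160201]), 0.7840821059138793)
```

View pics/g.png

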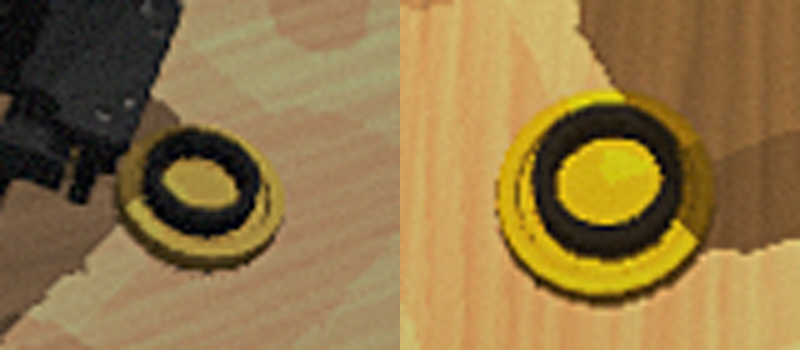

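The grommet lies level in the recess (left about (200,180), right about (608,180)), and contact came at the expected height. Next: the red lamp.

```bash
python3 - <<'E'
from h import *
pick(POS["red_lamp"],.0105,"y")
place((.5458,.3478),.0285,"x")
env.goto([.44,.02,.22],[180,0,-90])
N=POS["yellow_base"]; L=[]
for n in("scene","side"):
    p=env.grab_frame(n); print(n,locate(p,"red_lamp",N,.018),locate(p,"trim_ring",POS["trim_ring"]))
    c=proj(p,[*N,.02])[0].astype(int); L.append(cv2.resize(p["image"][c[1]-35:c[1]+35,c[0]-40:c[0]+40],None,fx=5,fy=5,interpolation=2))
cv2.imwrite("pics/r.png",np.hstack(L))
E
```

```text
t 17.1 pos [6.575e-01 5.000e-04 1.030e-02] op 87.1mm ff 0.0 F [0.1 0.1 0.1]
t 17.9 pos [6.574e-01 6.000e-04 1.060e-02] op 48.0mm ff 25.0 F [-0.5  0.7  0.9]
t 18.5 pos [0.6567 0.0007 0.1301] op 47.7mm ff 25.0 F [-0.2  0.5 -1.1]
contact True
t 21.6 pos [0.5455 0.3477 0.0285] op 48.0mm ff 25.0 F [ 0.9 -0.5  4.8]
t 23.1 pos [0.5455 0.3477 0.1488] op 87.2mm ff 0.0 F [-0.8 -0.3 -0.5]
scene (array([0.54507366, 0.34669886]), 0.884402648957051) (array([0.4324888 , 0.26588332]), 0.8794704044242917)
side (array([0.544461  , 0.34632705]), 0.8582275239496) (array([0.42996983, 0.26295015]), 0.9145018983276667)
```

View pics/r.png

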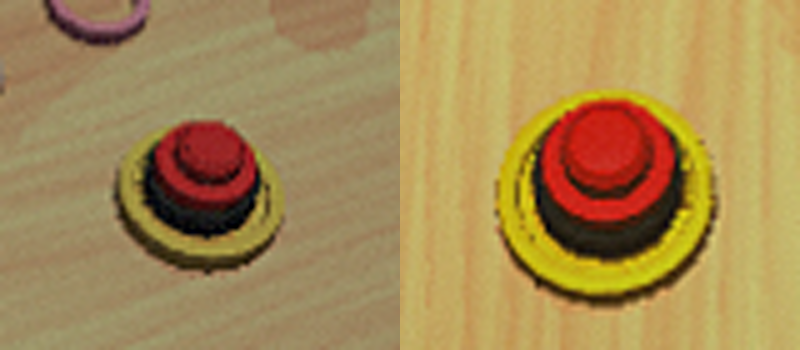

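The red lamp sits level on the grommet, with contact at the exact height. Next: the trim ring.

```bash
python3 - <<'E'
from h import *
pick(POS["trim_ring"],.0035,"x")
place((.5451,.3471),.0395,"x")
env.goto([.40,.0,.22],[180,0,-90])
N=POS["yellow_base"]; L=[]
for n in("scene","side"):
    p=env.grab_frame(n); print(n,locate(p,"trim_ring",N,.036),locate(p,"green_grommet",POS["green_grommet"]))
    c=proj(p,[*N,.02])[0].astype(int); L.append(cv2.resize(p["image"][c[1]-35:c[1]+35,c[0]-40:c[0]+40],None,fx=5,fy=5,interpolation=2))
cv2.imwrite("pics/t.png",np.hstack(L))
E
```

```text
t 26.9 pos [0.4321 0.2646 0.0033] op 86.6mm ff 0.0 F [ 0.1 -0.9  0.6]
t 27.6 pos [0.4321 0.2645 0.0036] op 55.5mm ff 25.0 F [-0.4  0.5  0.9]
t 28.2 pos [0.4316 0.2641 0.1233] op 54.9mm ff 25.0 F [-1.1  0.  -0.7]
contact True
t 30.1 pos [0.5449 0.3469 0.0396] op 55.5mm ff 25.0 F [-1.2  0.7  3.4]
t 31.5 pos [0.5447 0.347  0.1598] op 87.1mm ff 0.0 F [-0.1 -0.7 -0.1]
scene (array([0.54376077, 0.34711954]), 0.859729301956963) (array([ 0.5519755 , -0.21383923]), 0.9501633309389824)
side (array([0.54388073, 0.34643957]), 0.9767289397630586) (array([ 0.54913919, -0.21383452]), 0.8889240839290901)
```

View pics/t.png

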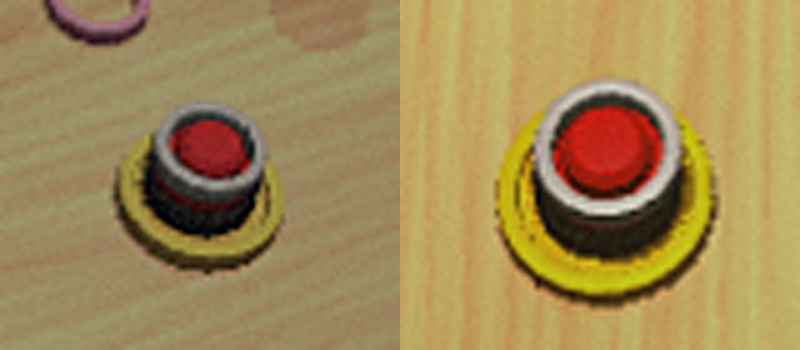

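The trim ring is level around the lens on the flange. Next: the blue assembly.

```bash
python3 - <<'E'
from h import *
pick(POS["green_grommet"],.0065,"x")
place(POS["blue_base"],.0165,"x")
env.goto([.4216,.1252,.16],[180,0,-90])
N=POS["blue_base"]; L=[]; q=[]
for n in("scene","side"):
    p=env.grab_frame(n); r=locate(p,"green_grommet",N,.010); print(n,r,locate(p,"amber_lamp",POS["amber_lamp"]))
    if r: q.append(r[0])
    c=proj(p,[*N,.02])[0].astype(int); L.append(cv2.resize(p["image"][c[1]-35:c[1]+35,c[0]-40:c[0]+40],None,fx=5,fy=5,interpolation=2))
cv2.imwrite("pics/gg.png",np.hstack(L))
E
```

```text
t 35.5 pos [ 0.5508 -0.2134  0.0063] op 87.2mm ff 0.0 F [0.5 0.  0.2]
t 36.1 pos [ 0.5509 -0.2133  0.0066] op 56.5mm ff 25.0 F [-0.7 -0.3  0.6]
t 36.7 pos [ 0.5503 -0.2131  0.1265] op 56.5mm ff 25.0 F [ 0.1 -0.3 -1.7]
contact True
t 38.6 pos [ 0.4378 -0.1202  0.0165] op 56.6mm ff 25.0 F [-0.5  0.4  4.6]
t 40.0 pos [ 0.4375 -0.1202  0.1365] op 87.0mm ff 0.0 F [-0.3  0.1 -0.4]
scene (array([ 0.43823207, -0.12106318]), 0.8849632082841697) (array([0.42289184, 0.12541812]), 0.8476596570571495)
side None (array([0.42060289, 0.1259129 ]), 0.9009829284215665)
```

View pics/gg.png

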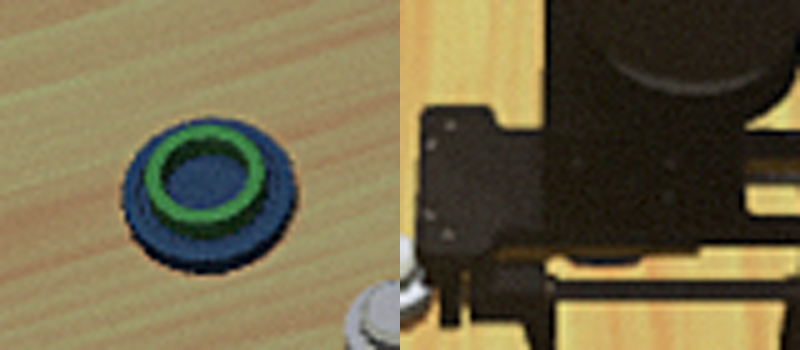

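The green grommet sits level in the blue base (left, about (205,180)). On the right the arm blocks the side view. Next: the amber lamp.

```bash
python3 - <<'E'
from h import *
pick(POS["amber_lamp"],.0105,"x")
place((.4378,-.1204),.0285,"x")
env.goto([.42,.12,.30],[180,0,-90]); env.set_joints([100,0,0,0,-70,0])if 0 else None
L=[]
p=env.grab_frame("scene")
for t,N,z in (("amber_lamp",POS["blue_base"],.018),("trim_ring",POS["yellow_base"],.036),("clear_lamp",(.546,-.0595),0),("grease_tub",(.557,.186),0)): print(t,locate(p,t,N,z))
for N in(POS["blue_base"],POS["yellow_base"]):
    c=proj(p,[*N,.02])[0].astype(int); L.append(cv2.resize(p["image"][c[1]-35:c[1]+35,c[0]-40:c[0]+40],None,fx=5,fy=5,interpolation=2))
cv2.imwrite("pics/end.png",np.hstack(L)); cv2.imwrite("pics/end_all.png",p["image"]); st()
E
```

```text
t 42.7 pos [0.4218 0.1254 0.0107] op 87.1mm ff 0.0 F [ 0.7  0.1 -0.3]
t 43.5 pos [0.4216 0.1252 0.0105] op 47.8mm ff 25.0 F [-0.6  0.5  0.6]
t 44.1 pos [0.4208 0.1248 0.13  ] op 48.1mm ff 25.0 F [ 0.   0.9 -0.9]
contact True
t 46.3 pos [ 0.4376 -0.1205  0.0285] op 47.9mm ff 25.0 F [-0.8 -0.   4.3]
t 47.8 pos [ 0.4373 -0.1203  0.1485] op 87.0mm ff 0.0 F [ 0.1  0.2 -0.5]
amber_lamp (array([ 0.43832927, -0.11987166]), 0.831246679006162)
trim_ring (array([0.54503399, 0.34825932]), 0.86921141982229)
clear_lamp (array([ 0.54643278, -0.06083419]), 0.8579795062841619)
grease_tub (array([0.55896237, 0.18480698]), 0.8701153840553049)
t 49.2 pos [0.42   0.1192 0.2993] op 86.9mm ff 0.0 F [-0.7  0.8  0.4]
```

View pics/end.png

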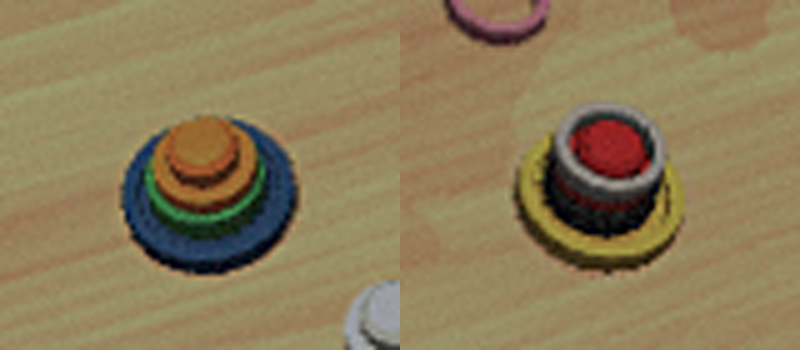

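View pics/end_all.png

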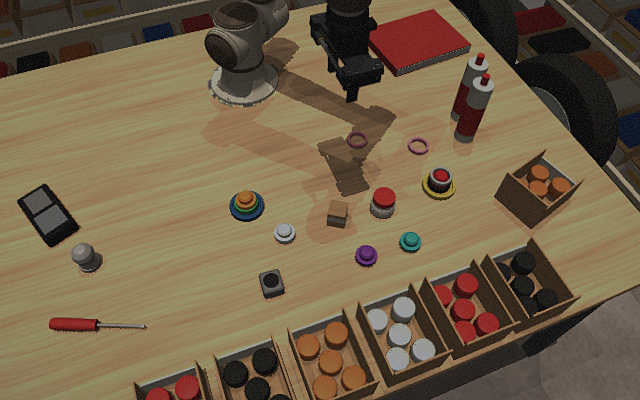

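The amber lamp (about (247,203)) and the red light (about (439,182)) are both level and seated. The clear lamp (285,232) and the tub (383,202) have not moved, and the gripper touches nothing.

```bash
python3 -c "
from workcell import env
print(env.close_job())"
```

```text
the job is handed in; nothing more can be done
None
```

Both marker lights are made up in the order asked and sit level and fully home, the clear lamp and grease tub stayed where they stood, and I handed the job in at about 49 s; it returned no verdict.

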